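Lock the ring of a water meter and snap its dial cover home

TASK

On the brass water meter in the cradle, first swing the lock ring clockwise by its upright pin until the pin stands in line with the fixed index lug on the rim. Then take the round dial cover with the straight finger rib, set it level between the four roller catches over the dial and press it down until it snaps in; finish with the gripper still on the cover, pressing it firmly down into its springy seal, with nothing put down or let go. Leave the lock ring at its mark and the other parts on the bench where they are.

Things in the scene. Friction and masses are not known exactly. Their poses are not given: they have to be found in the camera images.
- meter: Brass water meter, fixed in a steel cradle (plate 130 x 210 x 12 mm). Origin: on the bench surface, on the meter's upright axis; z up. Pipe stubs with hex nuts along its +y and -y, 103 mm out, below 67 mm. Its head is 120 mm across, top face 70 mm above the bench; on it, from the middle out: seal with dial, four roller catches, lock ring. The cover goes in from above on this axis, at any yaw.
- catches (a point): Point on the meter's axis, 88 mm above the bench, level with the axes of the four spring-loaded roller catches around the dial. The rollers are 8 mm thick, at 45, 135, 225 and 315 degrees from the meter's x axis, reach in to 30 mm from this point and yield outward 4 mm; their fixed steel backs, 41 to 46 mm from the axis, are 93 mm high.
- lock_ring (a joint): Turn (rad) of the steel lock ring, 116 mm across, 71 to 80 mm above the bench, about the meter's axis; grows clockwise seen from above. Starts at 0 to 0.4, locked mark at 1.25 (pin in line with index lug), overruns to a stop at 1.65. About 2 N at the pin moves it; it stays where left. The pin stands at (0.625 - value) rad from the meter's x axis, counted anticlockwise.
- pin_top (a point): Centre of the top of the lock ring's upright round steel pin, 12 mm thick, 63 mm from the meter's axis, reaching from 80 to 125 mm above the bench; its top point is 125 mm above the bench. Can be pinched or pushed from any side.
- index (a point): Centre of the top of the fixed steel index lug (9 x 8 mm, 81 mm above the bench), 77.5 mm from the meter's axis, outside the path of the pin, at the angle -0.625 rad from the meter's x axis. The ring is locked when the meter's axis, pin and lug are in one line.
- cover: Dial cover, loose: grey plastic disc 64 mm across, 10.5 mm thick, coned to 52 mm at the underside, with a straight finger rib on top 10 mm wide (its y), 40 mm long (its x), top 46.5 mm above the underside. 60 g. Origin: centre of underside; z up. The push rises from 83 mm to 8 to 16 N near 80 mm (underside above bench) and drops suddenly by 77 mm: snapped in. Rests at 74 mm.
- seal: Rubber seal disc with the white dial on it, 44 mm across, in the middle of the meter's head, sprung. Origin: centre of its underside, 69.5 mm above the bench when free; its top is 6 mm higher. It gives at most 4 mm: 1 N at first, then 2 N per mm. A cover snapped in but not pressed loads it with about 4 N; pressed firmly to its stop, 9 N or more.
- blank: Bystander: grey plastic blanking disc 64 mm across, 8 mm thick, with a round post 20 mm thick (top at 38 mm) and no cone. Not the cover. Origin: centre of its underside.
- ring_nut: Bystander: open brass ring 64 mm across, 20 mm high. Origin: centre of its underside.
- nipple_a: Bystander: standing brass hex nipple, 32 mm across, 36 mm high. Origin: centre of its underside.
- nipple_b: Bystander: another such nipple.
- nipple_c: Bystander: another such nipple.
- wrench: Bystander: steel wrench lying flat.
- gauge: Bystander: plug gauge with an aluminium handle, 110 mm long, lying flat, 18 mm thick.

How it is judged:
By the outcome, as a careful person would: the job done as asked, in the order asked, and still so for the second after the job is handed in, while the arm keeps its last pose, push and grip.
It also fails if it takes over 58 s, if anything falls off the work surface, if the arm or the gripper's body presses on something with over 40 N, if the wrist force passes 120 N, or if a joint passes its speed limit or range.

ROBOT

A 7-joint arm with a two-finger parallel gripper is mounted at the origin on the work surface. World frame = base frame: x ahead of the robot, y to its left, z up, the work surface at z = 0. Lengths are in m, angles in rad, forces in N, time in s.
With the tool pointing down it reaches from about 0.4 to 0.85 m from the base axis. Payload 10.4 kg.
Tool frame: the origin (TCP) lies between the finger pads; the fingertips stand 17 mm ahead of it and the grasp point (between the pads) lies 2 mm behind it; z points along the fingers, y is the line along which they close (so a half turn about z gives the same grasp; the last joint's range is limited). The gripper opens to 85 mm and grips with 20 to 120 N. Pads are 22 mm wide; open, the fingers measure 114 mm over their backs; the gripper's body (76 mm by 85 mm) begins 54 mm behind the grasp point. The pads swing forward as they close: fully open they stand 13 mm farther back than shut.
Start: joints at [-0.023, 0.332, -0.065, 1.46, 0.022, 1.35, -0.088], TCP at [0.625, 0, 0.248] pointing down, gripper open.
Joint ranges: [-2.6, 2.6], [-0.5, 2.12], [-1.47, 1.34], [0.16, 2.42], [-1.27, 4.41], [0.06, 2.06], [-2.6, 2.6]. Speed limits (rad/s): [2.22, 2.22, 2.79, 2.79, 3.14, 3.14, 3.14].

INTERFACE

Orientations are given as a unit quaternion [x, y, z, w].
In Python, from workcell import readout, imaging, manip gives the robot as it stands. The module is installed in compiled form; this text tells all that it offers.
- The arm moves only by the shell command python3 -m crank 'ROWS' [OPENING] [FORCE]. ROWS is JSON, a list of rows, each a list of 4 numbers: the shift along the tool's x, y, z as a fraction of full scale, then the turn about the tool's z as a fraction of full scale. In form: [[x, y, z, yaw], ...]. A call has 1 to 5 rows; each row is the pose to reach, as a shift and turn from the pose commanded when the call began, along the tool's axes at that moment; what a row does not reach only later rows make up. Full scale, the value 1, is 400 mm for a shift and 60 degrees for a turn. A row lasts 1/12 s, in which the tool goes at most 41.7 mm and 7.16 degrees, less where a joint would pass 70% of its speed; a pose out of reach is approached as far as the arm can. A call with a number of a shift or a turn outside -1 to 1 is refused whole. A call with a gripper value outside its range is refused whole. OPENING is the gripper command: -1 is shut, 1 is fully open, values between are in proportion, set as the call begins (- or left out, the last holds). The fingers move at their own pace and stop on an object; FORCE is the grip in N (left out, the last holds). Time passes only in rows, so rows that repeat a pose let the fingers close. It gives the time, the measured TCP pose, the force, the opening and the grip force at its end, in the units of the state.
- readout.get_obs(): the state, without advancing time (a new reading comes with each control period).
- imaging.camera(name): name is "scene" or "side" or "wrist"; returns a dict with "color" (384x512x3 uint8, red, green, blue), "fx", "fy", "cx", "cy" (pixels), "rvec" (rotation vector, rad) and "tvec" (3), from world to camera coordinates, as OpenCV has them. Camera axes: x right, y down, z forward; pixel columns grow to the right and rows downward; lengths in m; the calibration is good to about 2 mm. The wrist camera is an equidistant fisheye: a pixel r from the principal point sees the ray r / f radians off the axis. A picture is of the moment at which its call begins. There is no depth.
- manip.hand_in(): hands the job in; it is judged then, once.
The state is a dict: "clock": time; "joint_pos": joint angles; "joint_velocities": joint speeds; "tau": joint torques, N m; "position": TCP position; "ee_rot": TCP orientation; "ft_force": force on the tool from outside, world axes, zero at the start; "torque": the same for the moment, N m; "grip_width": opening from 0.0 (shut) to 1.0 (fully open); "grasp_force": force on a finger pad.
Only numpy, scipy, OpenCV 4.12 (cv2) and the standard library are available. Lean on these libraries where they do the work, as an engineer would, in place of code of your own. Each camera call takes 0.05 s, during which the arm holds its last target. There are 200 camera calls.

## Working session

There is one attempt and no reset: what is moved stays moved. The work goes in short steps, Python scripts to look and compute and a shell command to move; the robot and the scene stay as the last step left them, time stands still between calls to the robot, and variables do not carry over. Pictures are saved under pics/ and viewed, at most 10 in all, crops included, and the job is handed in when it is done.

```bash
mkdir -p pics
cat > h.py <<'E'
import numpy as np, cv2, json
from workcell import readout, imaging
from scipy.spatial.transform import Rotation as R
def snap(name,fn):
    c=imaging.camera(name); cv2.imwrite(f'pics/{fn}.png',c['color'][:,:,::-1])
    np.savez(f'pics/{fn}.npz',**{k:np.array(c[k]) for k in c}); return c
def ray(fn,u,v,fish=False):
    c=np.load(f'pics/{fn}.npz'); x=(u-c['cx'])/c['fx']; y=(v-c['cy'])/c['fy']
    if fish:
        t=np.hypot(x,y); d=np.array([x*np.sinc(t/np.pi),y*np.sinc(t/np.pi),np.cos(t)])
    else: d=np.array([x,y,1.])
    M=R.from_rotvec(c['rvec'].ravel()).as_matrix(); d=M.T@d
    return -M.T@c['tvec'].ravel(), d/np.linalg.norm(d)
def tri(*rs):
    A=0;b=0
    for o,d in rs:
        P=np.eye(3)-np.outer(d,d); A=A+P; b=b+P@o
    p=np.linalg.solve(A,b)
    return p.round(4),[round(float(np.linalg.norm((np.eye(3)-np.outer(d,d))@(p-o))),4) for o,d in rs]
def atz(r,z): o,d=r; return (o+d*(z-o[2])/d[2]).round(4)
def proj(fn,p,fish=False):
    c=np.load(f'pics/{fn}.npz'); q=R.from_rotvec(c['rvec'].ravel()).apply(p)+c['tvec'].ravel()
    if fish:
        r=np.hypot(q[0],q[1]);t=np.arctan2(r,q[2]);x,y=q[0]/r*t,q[1]/r*t
    else: x,y=q[0]/q[2],q[1]/q[2]
    return round(float(c['fx']*x+c['cx']),1),round(float(c['fy']*y+c['cy']),1)
E
python3 - <<'E'
from h import *
a=[snap(n,n+'0') for n in ('scene','side','wrist')]
for c in a: print(c['fx'],c['cx'],c['cy'],c['rvec'],c['tvec'])
im=np.vstack([np.hstack([cv2.resize(x['color'],(400,300)) for x in a[:2]]),np.hstack([cv2.resize(a[2]['color'],(400,300)),np.zeros((300,400,3),np.uint8)])])
cv2.imwrite('pics/all0.png',im[:,:,::-1])
print(readout.get_obs())
E
```

```text
397.39143367053015 263.33932039587603 198.2517551961074 [ 1.86352822  1.2766014  -0.63419958] [-0.22038376 -0.23493632  1.41532714]
406.1374698948167 257.5672440394615 192.60150827388284 [ 0.57206998 -2.76611528  1.05374914] [0.55233614 0.24832011 0.7767136 ]
297.3186396354542 257.41190221098 195.33512947035314 [-2.83999670e+00 -8.32465010e-04 -3.58157193e-05] [-0.62479328 -0.03992213  0.37975775]
{'clock': 0.15, 'joint_pos': array([-0.02257714,  0.33273883, -0.06473444,  1.46076659,  0.021565  ,
        1.34988766, -0.08851936]), 'joint_velocities': array([-4.18191291e-04, -1.87374447e-03,  1.81973081e-05, -3.22776558e-03,
        2.93017801e-04,  1.13396660e-03, -1.58595618e-03]), 'tau': array([ 1.13752249e-03, -6.25829744e+01,  4.95374459e-02, -3.91853535e+01,
        1.63436425e-02,  7.44175835e-03, -2.63868424e-05]), 'position': array([6.24727647e-01, 1.78603273e-05, 2.47682496e-01]), 'ee_rot': array([ 7.07106690e-01,  7.07106656e-01, -3.92345763e-04, -3.90693012e-04]), 'ft_force': array([ 0.2061099 , -0.01788573,  0.26705617]), 'torque': array([-0.02646744,  0.00283829, -0.03130579]), 'grasp_force': 0.0, 'grip_width': 1.0019779732069578}
```

View pics/all0.png

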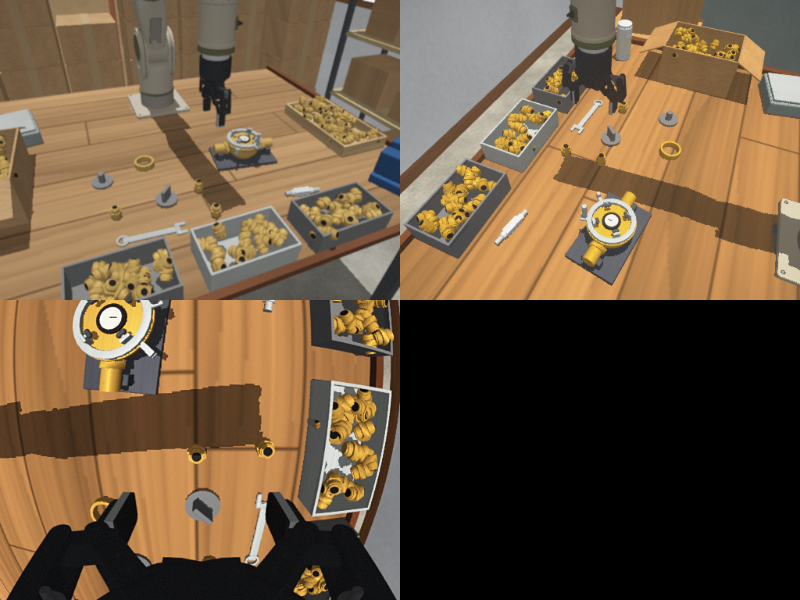

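The scene shows the meter on the robot's left. The ribbed cover is at about scene (166,195) in the montage, and the post blank at (102,180). I'll enlarge crops for pixel readings.

Run:
```python
from h import *
def crop(fn,u0,v0,w,h,W,H): 
    im=cv2.imread(f'pics/{fn}.png')[v0:v0+h,u0:u0+w]; return cv2.resize(im,(W,H),interpolation=cv2.INTER_CUBIC)
# scale 4: 100x75 tiles
t=[crop('scene0',262,152,100,75,400,300),crop('side0',225,235,100,75,400,300),crop('scene0',180,215,100,75,400,300),crop('side0',220,140,100,75,400,300)]
cv2.imwrite('pics/crop1.png',np.vstack([np.hstack(t[:2]),np.hstack(t[2:])]))
t=[crop('wrist0',80,0,133,100,400,300),crop('wrist0',200,220,133,100,400,300)]
cv2.imwrite('pics/crop2.png',np.hstack(t))
```

```text
(no output)
```

View pics/crop1.png

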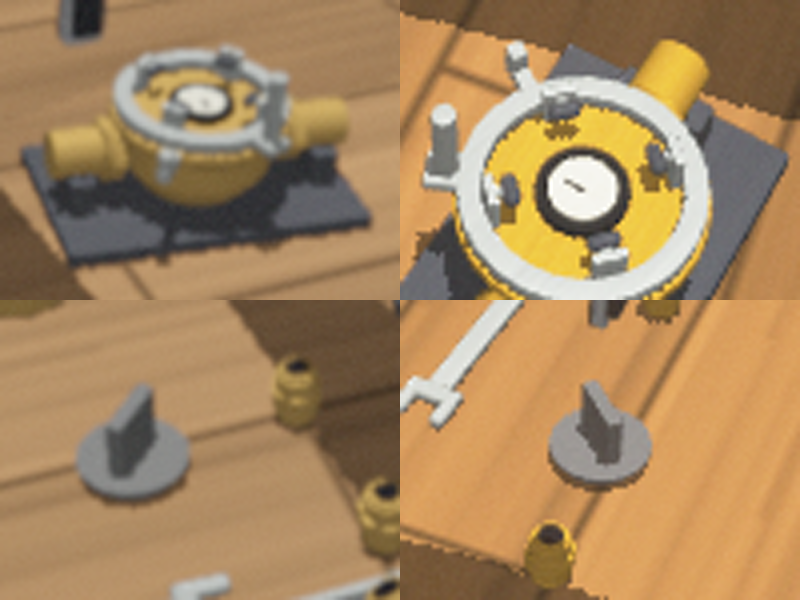

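View pics/crop2.png

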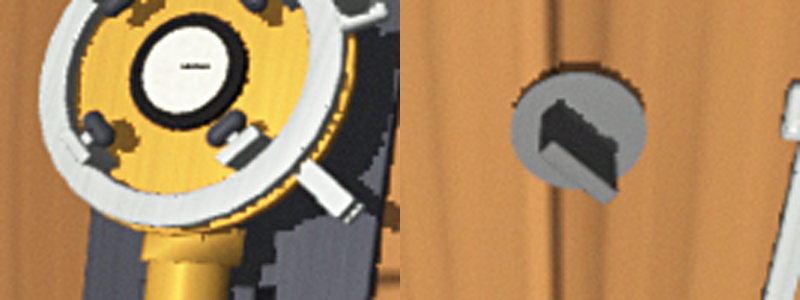

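Crop readings (full-image pixels):
- Dial: scene (313,177.7), side (271.2,282), wrist (143.3,23.3).
- Pin top: scene about (331,171), side about (235.7,262.5).
- Rib top ends: scene (209,247) and (216.5,237), side (267.5,160.7) and (273.7,169.5), wrist (248.7,270) and (270.7,285.7).

Run:
```python
from h import *
S=lambda u,v:ray('scene0',u,v); D=lambda u,v:ray('side0',u,v); W=lambda u,v:ray('wrist0',u,v,True)
print('cams',S(0,0)[0],D(0,0)[0],W(0,0)[0])
s,d,w=S(313,177.75),D(271.25,282),W(143.3,23.3)
print('dial sd',tri(s,d),'all',tri(s,d,w),atz(d,.0755),atz(w,.0755),atz(s,.0755))
m=tri(s,d,w)[0]
print('pin',tri(S(331.2,171),D(235.75,262.5)))
print('lug(side upper)',tri(S(304,193),D(254,247)),atz(D(254,247),.081),atz(W(205,5),.081))
for w in [(197.3,70.7),(180,54)]: print('wrist pin cand',atz(W(*w),.125),atz(W(*w),.08))
for n,a,b,c in [('rib1',(209.2,247),(267.5,160.7),(248.7,270)),('rib2',(216.5,236.75),(273.75,169.5),(270.7,285.7))]:
    print(n,tri(S(*a),D(*b)),tri(S(*a),W(*c)),tri(D(*b),W(*c)), atz(D(*b),.0465),atz(W(*c),.0465),atz(S(*a),.0465))
    b2=(267.5,160.7) if n=='rib2' else (273.75,169.5)
    print('  swapped',tri(S(*a),D(*b2),W(*c)))
print('disc',tri(S(213,253.75),D(270,176.75)))
```

```text
cams [ 1.27588414 -0.29067629  0.62812573] [0.39070209 0.52342147 0.73715937] [0.62477347 0.07504507 0.37443653]
dial sd (array([0.5042, 0.1715, 0.0731]), [0.0029, 0.0029]) all (array([0.5046, 0.1709, 0.0727]), [0.0031, 0.0028, 0.0009]) [0.5021 0.1702 0.0755] [0.5062 0.1691 0.0755] [0.5105 0.1709 0.0755]
pin (array([0.5653, 0.1865, 0.1246]), [0.0007, 0.0007])
lug(side upper) (array([0.5628, 0.1154, 0.0753]), [0.0029, 0.0029]) [0.5597 0.1163 0.081 ] [0.573  0.1804 0.081 ]
wrist pin cand [0.5748 0.1059 0.125 ] [0.5658 0.1115 0.08  ]
wrist pin cand [0.5598 0.1215 0.125 ] [0.5481 0.1299 0.08  ]
rib1 (array([ 0.6397, -0.1488,  0.0446]), [0.0022, 0.0022]) (array([ 0.6136, -0.1423,  0.0199]), [0.0015, 0.0015]) (array([ 0.6158, -0.0889,  0.1087]), [0.0, 0.0]) [ 0.6381 -0.1494  0.0465] [ 0.6137 -0.1273  0.0465] [ 0.6441 -0.148   0.0465]
  swapped (array([ 0.6169, -0.1428,  0.0251]), [0.0027, 0.0042, 0.0044])
rib2 (array([ 0.6142, -0.125 ,  0.0462]), [0.0024, 0.0024]) (array([ 0.6425, -0.1323,  0.0713]), [0.0026, 0.0026]) (array([ 0.6476, -0.2263, -0.0594]), [0.0009, 0.0009]) [ 0.6131 -0.1274  0.0465] [ 0.6425 -0.1521  0.0465] [ 0.6171 -0.1237  0.0465]
  swapped (array([ 0.6373, -0.1327,  0.0662]), [0.0038, 0.0058, 0.0062])
disc (array([ 0.6253, -0.1366,  0.007 ]), [0.0006, 0.0006])
```

Checks:
- The pin top height comes out at 0.1246 and its radius at about 62 mm.
- The rib top is at 0.045–0.046.
- The dial axis is near (0.505,0.170).
- The lug is about 80 mm out at −44°.

All of these are consistent with the text. Now I'll move above the pin, with the wrist camera turned toward the meter axis.

```bash
python3 -m crank '[[0.093,-0.03,0,-0.119],[0.187,-0.06,0,-0.238],[0.28,-0.09,0,-0.357],[0.373,-0.12,0,-0.476],[0.466,-0.1485,0,-0.595]]' 1
python3 -m crank '[[0,0,0,-0.119],[0,0,0,-0.238],[0,0,0,-0.357],[0,0,0,-0.476],[0,0,0,-0.595]]'
python3 -m crank '[[0,0,0,-0.119],[0,0,0,-0.238],[0,0,0,-0.357],[0,0,0,-0.476],[0,0,0,-0.567]]' -0.3
python3 - <<'E'
from h import *
c=snap('wrist','w1'); o=readout.get_obs(); print(o['position'],R.from_quat(o['ee_rot']).as_matrix().round(3).tolist(),o['joint_pos'])
cv2.imwrite('pics/w1v.png',cv2.resize(c['color'][:,:,::-1],(800,600),interpolation=cv2.INTER_CUBIC))
E
```

```text
clock: 0.57
position: [0.5646, 0.188, 0.2483]
ee_rot: [0.454, 0.891, -0.0, 0.0]
ft_force: [0.2, 0.4, -0.1]
grip_width: 0.995
grasp_force: 0.0
clock: 0.98
position: [0.5655, 0.1864, 0.248]
ee_rot: [0.159, 0.987, -0.0, -0.0]
ft_force: [-0.3, -0.8, 0.2]
grip_width: 1.003
grasp_force: 0.0
clock: 1.4
position: [0.5655, 0.1863, 0.248]
ee_rot: [-0.137, 0.991, -0.0, -0.0]
ft_force: [-0.6, -0.1, -0.1]
grip_width: 0.351
grasp_force: 0.0
[0.56549188 0.18626616 0.24799022] [[-0.961, -0.277, -0.001], [-0.277, 0.961, -0.0], [0.001, -0.0, -1.0]] [-0.07045432  0.29524936 -0.39823954  1.52669226  0.11605821  1.34364046
  1.37245516]
```

View pics/w1v.png

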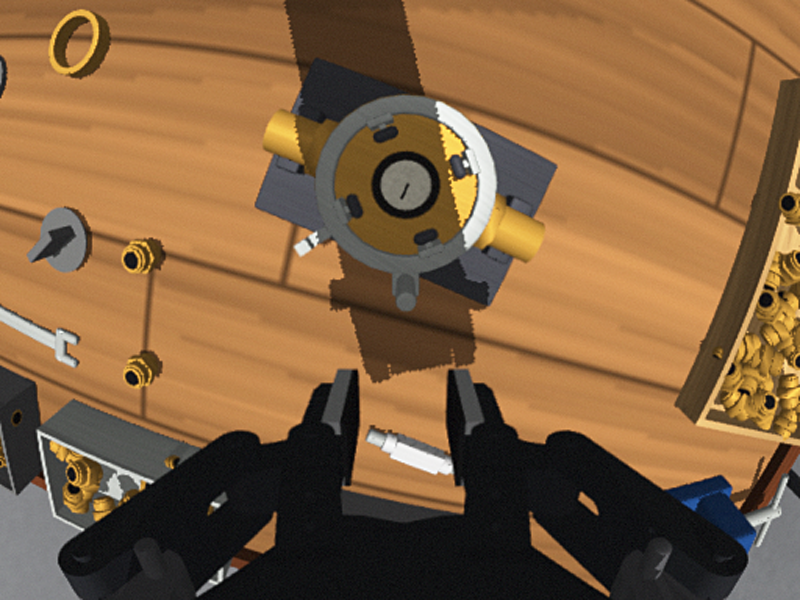

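View from above the meter (800 px view):
- Dial centre (406,185).
- Rollers (385,132), (459,166), (352,206), (427,237).
- Pin top (405,299).
- Lug (309,243).

Run:
```python
from h import *
k=1.5625
W=lambda u,v:ray('w1',u/k,v/k,True); S=lambda u,v:ray('scene0',u,v); D=lambda u,v:ray('side0',u,v)
print('dial',atz(W(406,185),.0755),tri(D(271.25,282),W(406,185)),tri(S(313,177.7),D(271.25,282),W(406,185)))
m=atz(W(406,185),.0755)[:2]
rl=[atz(W(*p),.088)[:2] for p in [(385,132),(459,166),(352,206),(427,237)]]
print('roll mean',np.mean(rl,0)); c=np.mean(rl,0)
for p in rl: q=p-c; print(np.hypot(*q).round(4),np.degrees(np.arctan2(q[1],q[0])).round(1),end='; ')
P=tri(D(235.75,262.5),W(405,299),S(331.2,171)); pw=atz(W(405,299),.125)
print('\npin',P,pw,tri(D(235.75,262.5),W(405,299)))
L=atz(W(309,243),.081); print('lug',L,tri(D(254,247),W(309,243)))
st=[atz(W(272,137),.045)[:2],atz(W(537,240),.045)[:2]]; print('stubs',st,np.mean(st,0))
d=st[0]-st[1];print('stub ang',np.degrees(np.arctan2(d[1],d[0])))
for cc in (m,c):
  for n,x in(('pin',pw),('lug',L)):
    q=x[:2]-cc; print(n,np.hypot(*q).round(4),np.arctan2(q[1],q[0]).round(3))
# cover from w1: rib ends, disc
print('rib end far',atz(W(34,255),.0465),'near',atz(W(66,226),.0465),'disc',atz(W(66,240),.0105))
```

```text
dial [0.5043 0.1706 0.0755] (array([0.5032, 0.1703, 0.0753]), [0.0011, 0.0011]) (array([0.5043, 0.1711, 0.0732]), [0.0031, 0.0027, 0.0005])
roll mean [0.5039   0.170225]
0.0352 -143.2; 0.0347 126.4; 0.0355 -53.2; 0.035 38.1; 
pin (array([0.5646, 0.1866, 0.1243]), [0.0009, 0.0009, 0.001]) [0.5635 0.1866 0.125 ] (array([0.5639, 0.1865, 0.1257]), [0.0006, 0.0006])
lug [0.5564 0.12   0.081 ] (array([0.5561, 0.1214, 0.0891]), [0.0014, 0.0014])
stubs [array([0.4957, 0.0689]), array([0.5158, 0.2744])] [0.50575 0.17165]
stub ang -95.58634341283917
pin 0.0613 0.264
lug 0.0726 -0.771
pin 0.0618 0.268
lug 0.0727 -0.763
rib end far [ 0.6366 -0.1446  0.0465] near [ 0.6013 -0.1052  0.0465] disc [ 0.6268 -0.1334  0.0105]
```

Meter yaw is −0.139 rad (rollers and lug agree), the axis is at (0.504,0.1704) and the pin is at 0.265 rad. The lock target is −0.764 rad, so the ring turns about 1.03 rad. I'll descend on the pin and pinch it.

```bash
python3 -m crank '[[0.003,0.002,0.07,0],[0.003,0.002,0.15,0],[0.003,0.002,0.23,0],[0.003,0.002,0.3,0],[0.003,0.002,0.34,0]]'
python3 -m crank '[[0,0,0,0],[0,0,0,0],[0,0,0,0],[0,0,0,0],[0,0,0,0]]' -1 30
python3 -m crank '[[0,0,0,0],[0,0,0,0],[0,0,0,0],[0,0,0,0]]'
```

```text
clock: 1.87
position: [0.5626, 0.1861, 0.1086]
ee_rot: [-0.133, 0.991, -0.0, -0.002]
ft_force: [0.1, 0.2, 0.4]
grip_width: 0.352
grasp_force: 0.0
clock: 2.28
position: [0.5629, 0.1866, 0.111]
ee_rot: [-0.134, 0.991, -0.0, -0.002]
ft_force: [-1.3, 2.1, -26.4]
grip_width: 0.127
grasp_force: 29.2
clock: 2.62
position: [0.5629, 0.1865, 0.111]
ee_rot: [-0.134, 0.991, -0.0, -0.002]
ft_force: [-0.1, 1.0, -26.5]
grip_width: 0.126
grasp_force: 29.2
```

Pinched at 12% opening (about 10.7 mm). The vertical residual is friction, so I'll relieve it slightly and swing the first 30° clockwise.

```bash
python3 -m crank '[[0,0,0.003,0],[0,0,0.003,0]]'
python3 -m crank '[[0.001,-0.016,0,0.1],[0.0034,-0.032,0,0.2],[0.0076,-0.048,0,0.3],[0.0134,-0.063,0,0.4],[0.021,-0.0775,0,0.5]]'
python3 -m crank '[[0,0,0,0],[0,0,0,0]]'
python3 - <<'E'
from h import *
o=readout.get_obs();p=o['position'][:2]-[.504,.1704];M=R.from_quat(o['ee_rot']).as_matrix()
print(np.hypot(*p),np.arctan2(p[1],p[0]),np.degrees(np.arctan2(M[1,0],M[0,0])),o['ft_force'],o['torque'])
E
```

```text
clock: 2.78
position: [0.563, 0.1866, 0.1109]
ee_rot: [-0.134, 0.991, -0.0, -0.001]
ft_force: [-4.8, 0.2, -16.6]
grip_width: 0.127
grasp_force: 30.2
clock: 3.2
position: [0.5632, 0.1555, 0.1109]
ee_rot: [0.129, 0.992, 0.0, -0.001]
ft_force: [-4.7, 4.2, -18.7]
grip_width: 0.128
grasp_force: 29.9
clock: 3.37
position: [0.5629, 0.1547, 0.1109]
ee_rot: [0.127, 0.992, -0.0, -0.001]
ft_force: [-4.9, -0.3, -17.3]
grip_width: 0.126
grasp_force: 30.1
0.06095170740223047 -0.2607697208666917 165.37896124217465 [ -4.9022297   -0.28760855 -17.31793235] [ 0.08390585  1.19630335 -0.0097635 ]
```

```bash
python3 -m crank '[[0.001,-0.0157,0.001,0.096],[0.003,-0.031,0.002,0.192],[0.007,-0.046,0.002,0.288],[0.0123,-0.0605,0.002,0.384],[0.0192,-0.0747,0.002,0.48]]'
python3 -m crank '[[0,0,0,0],[0,0,0,0],[0,0,0,0]]'
python3 - <<'E'
from h import *
o=readout.get_obs();p=o['position'][:2]-[.504,.1704];M=R.from_quat(o['ee_rot']).as_matrix()
print(np.hypot(*p),np.arctan2(p[1],p[0]),np.degrees(np.arctan2(M[1,0],M[0,0])),o['ft_force'],o['torque'])
E
```

```text
clock: 3.78
position: [0.5488, 0.1292, 0.1108]
ee_rot: [0.371, 0.929, 0.001, -0.0]
ft_force: [-1.8, 5.7, -16.5]
grip_width: 0.131
grasp_force: 30.1
clock: 4.03
position: [0.5484, 0.1287, 0.1108]
ee_rot: [0.369, 0.929, -0.0, -0.001]
ft_force: [-6.4, 2.2, -13.9]
grip_width: 0.13
grasp_force: 30.4
0.06086972673071174 -0.7543065152913639 136.6704561895192 [ -6.4200128    2.21652029 -13.85209732] [ 0.50498234  1.23434445 -0.03300952]
```

```bash
python3 -m crank '[[0,0,0,0],[0,0,0,0],[0,0,0,0],[0,0,0,0]]' -0.3
python3 -m crank '[[0,0,-0.06,0],[0,0,-0.14,0],[0,0,-0.24,0],[0,0,-0.34,0],[0,0,-0.34,0]]'
python3 - <<'E'
from h import *
c=snap('wrist','w2'); c=c['color'][60:210,170:370,::-1]
cv2.imwrite('pics/w2v.png',cv2.resize(c,(800,600),interpolation=cv2.INTER_CUBIC))
E
```

```text
clock: 4.37
position: [0.5509, 0.128, 0.1121]
ee_rot: [0.37, 0.929, 0.001, 0.002]
ft_force: [-0.1, 0.8, -0.1]
grip_width: 0.351
grasp_force: 0.0
clock: 4.78
position: [0.5529, 0.1288, 0.2558]
ee_rot: [0.37, 0.929, 0.004, 0.006]
ft_force: [0.5, 0.7, -0.2]
grip_width: 0.35
grasp_force: 0.0
```

View pics/w2v.png

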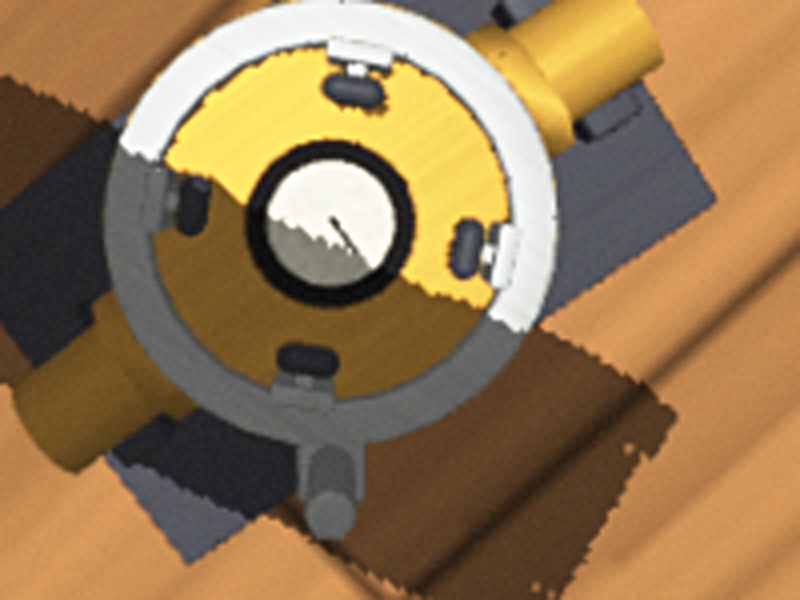

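The lug is now hidden right behind the pin, so they look to be in line. In the crop the dial is at (331,222), the pin top at (331,517), and the rollers at (355,91), (190,205), (466,248) and (308,360). I'll check the angle numerically.

Run:
```python
from h import *
W=lambda u,v:ray('w2',170+u/4,60+v/4,True)
rl=np.array([atz(W(*p),.088)[:2] for p in [(355,91),(466,248),(308,360),(190,205)]]);c=rl.mean(0);print('c',c,atz(W(331,222),.0755))
a=[np.arctan2(*(p-c)[::-1]) for p in rl]; y=[(x-np.pi/4+np.pi/4)%(np.pi/2)-np.pi/4 for x in a]; print(np.degrees(a),np.round(y,3))
pw=atz(W(331,517),.125)[:2]; q=pw-c; print('pin',pw,np.hypot(*q),np.arctan2(q[1],q[0]))
# yaw from rollers
yy=[np.arctan2(np.sin(x-b),np.cos(x-b)) for x,b in zip(a,np.radians([-225,45,-45,-135]))]; print(yy)
o=readout.get_obs();print(o['position'],R.from_quat(o['ee_rot']).as_matrix().round(4).tolist())
```

```text
c [0.504575 0.169775] [0.5045 0.1703 0.0755]
[ 126.0677247    37.58658451  -52.70083394 -142.61007138] [-0.156 -0.129 -0.134 -0.133]
pin [0.5509 0.1264] 0.0634617699879226 -0.7525226100554894
[np.float64(-0.155897613595551), np.float64(-0.12938850908315147), np.float64(-0.13440490743979605), np.float64(-0.1328208018963597)]
[0.55195903 0.12842286 0.25198027] [[-0.7266, 0.687, 0.0098], [0.6871, 0.7266, 0.0024], [-0.0055, 0.0085, -0.9999]]
```

The ring is at about 1.24, against 1.25 for locked. Next, over to the cover, stopping short so that the camera looks down on it.

```bash
python3 -m crank '[[-0.07,-0.035,0,0],[-0.14,-0.07,0,0],[-0.21,-0.105,0,0],[-0.28,-0.139,0,0],[-0.35,-0.174,0,0]]'
python3 -m crank '[[-0.07,-0.035,0.02,0],[-0.14,-0.07,0.04,0],[-0.21,-0.105,0.06,0],[-0.28,-0.139,0.08,0],[-0.35,-0.174,0.1,0]]'
python3 -m crank '[[0,0,0,0],[0,0,0,0],[0,0,0,0],[0,0,0,0]]'
python3 - <<'E'
from h import *
c=snap('wrist','w3'); o=readout.get_obs();print(o['position'],R.from_quat(o['ee_rot']).as_matrix().round(4).tolist())
print(proj('w3',np.array([.627,-.138,.0465]),True))
u,v=map(int,proj('w3',np.array([.627,-.138,.03]),True)); u0=max(0,min(u-80,352)); v0=max(0,min(v-60,264)); print(u0,v0)
cv2.imwrite('pics/w3v.png',cv2.resize(c['color'][v0:v0+120,u0:u0+160,::-1],(800,600),interpolation=cv2.INTER_CUBIC))
E
```

```text
clock: 5.25
position: [0.6039, -0.0205, 0.2462]
ee_rot: [0.37, 0.929, 0.0, 0.0]
ft_force: [-0.3, 0.5, 0.3]
grip_width: 0.351
grasp_force: 0.0
clock: 5.67
position: [0.6578, -0.1673, 0.2056]
ee_rot: [0.37, 0.929, -0.0, 0.0]
ft_force: [0.2, -0.4, 0.1]
grip_width: 0.349
grasp_force: 0.0
clock: 6.0
position: [0.6576, -0.1643, 0.2066]
ee_rot: [0.369, 0.93, 0.0, 0.0]
ft_force: [-0.3, 0.5, 0.3]
grip_width: 0.351
grasp_force: 0.0
[ 0.65759866 -0.16426536  0.20677419] [[-0.7281, 0.6855, 0.0009], [0.6855, 0.7281, 0.0005], [-0.0003, 0.001, -1.0]]
(255.8, 141.6)
175 79
```

View pics/w3v.png

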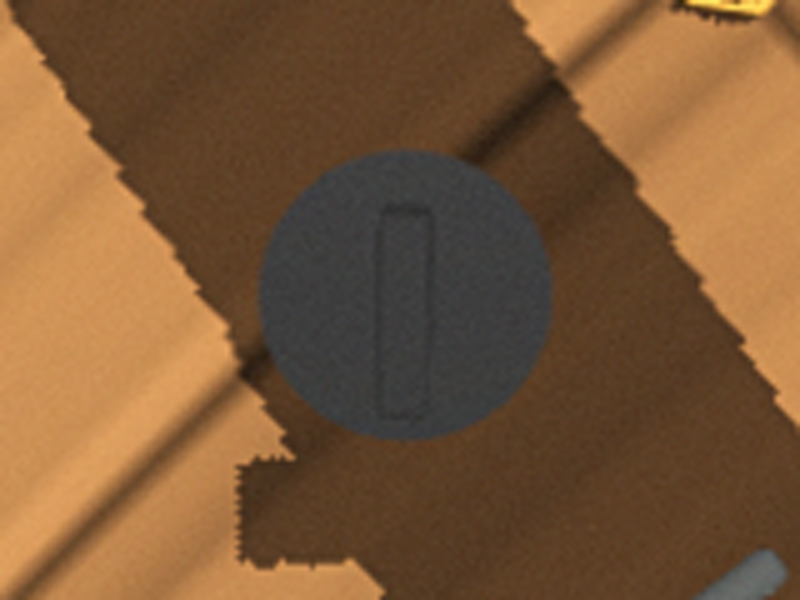

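This looks straight down on the cover. The rib top runs from (406,209) to (403,415) in the crop, and the disc is centred at (406,295).

Run:
```python
from h import *
W=lambda u,v:ray('w3',175+u/5,79+v/5,True)
a,b=atz(W(406,209),.0465),atz(W(403,415),.0465); d=a-b
mid=(a+b)/2; disc=atz(W(406,295),.0105)
print(a,b,'len',np.hypot(*d[:2]),'ang',np.degrees(np.arctan2(d[1],d[0])),'mid',mid,'disc',disc)
S=ray('scene0',212.85,241.9);D=ray('side0',270.6,165.1)
print(tri(S,D,W(404.5,312)),tri(D,W(404.5,312)))
o=readout.get_obs();M=R.from_quat(o['ee_rot']).as_matrix()
for z in(.15,.031):print((M.T@(np.array([*((mid+disc)/2)[:2],z])-o['position'])/.4).round(4))
```

```text
[ 0.6126 -0.1239  0.0465] [ 0.6416 -0.152   0.0465] len 0.04038081227513873 ang 135.90301106681042 mid [ 0.6271  -0.13795  0.0465 ] disc [ 0.6275 -0.1381  0.0105]
(array([ 0.627 , -0.1374,  0.0451]), [0.0025, 0.0021, 0.0006]) (array([ 0.6262, -0.138 ,  0.0466]), [0.0007, 0.0007])
[ 0.1002 -0.0043  0.1419]
[ 0.1003 -0.0046  0.4394]
```

```bash
python3 -m crank '[[0.05,-0.002,0,0.013],[0.1,-0.0045,0.05,0.013],[0.1,-0.0045,0.13,0.013],[0.1,-0.0045,0.21,0.013],[0.1,-0.0045,0.29,0.013]]'
python3 -m crank '[[0,0,0.06,0],[0,0,0.1,0],[0,0,0.125,0],[0,0,0.142,0],[0,0,0.148,0]]'
python3 -m crank '[[0,0,0,0],[0,0,0,0],[0,0,0,0]]'
python3 -m crank '[[0,0,0,0],[0,0,0,0],[0,0,0,0],[0,0,0,0],[0,0,0,0]]' -1 90
python3 -m crank '[[0,0,0,0],[0,0,0,0],[0,0,0,0]]'
```

```text
clock: 6.47
position: [0.6273, -0.1381, 0.0903]
ee_rot: [0.375, 0.927, 0.0, 0.001]
ft_force: [0.5, 0.4, -0.6]
grip_width: 0.35
grasp_force: 0.0
clock: 6.88
position: [0.6271, -0.139, 0.0309]
ee_rot: [0.376, 0.927, 0.0, -0.0]
ft_force: [-0.8, -0.7, 0.4]
grip_width: 0.351
grasp_force: 0.0
clock: 7.13
position: [0.6278, -0.1397, 0.0324]
ee_rot: [0.376, 0.927, 0.0, 0.001]
ft_force: [-0.8, 0.3, -0.3]
grip_width: 0.35
grasp_force: 0.0
clock: 7.55
position: [0.6277, -0.1397, 0.0321]
ee_rot: [0.376, 0.927, 0.0, 0.001]
ft_force: [-1.2, -0.2, 6.4]
grip_width: 0.1
grasp_force: 88.5
clock: 7.8
position: [0.6277, -0.1397, 0.0321]
ee_rot: [0.376, 0.927, 0.0, 0.001]
ft_force: [-1.3, 0.8, 6.3]
grip_width: 0.102
grasp_force: 88.5
```

Gripped on the rib. The cover centre lies about 1.5 mm along tool +x from the TCP, and the underside is at TCP z − 32 mm. Lift and carry it over the meter.

```bash
python3 -m crank '[[0,0,-0.05,0],[0,0,-0.13,0],[0,0,-0.23,0],[0,0,-0.33,0],[0,0,-0.4,0]]'
python3 -m crank '[[0.05,0.0226,0,0],[0.12,0.054,0,0],[0.2,0.09,0,0],[0.28,0.126,0,0],[0.36,0.162,0,0]]'
python3 -m crank '[[0.08,0.036,0,0],[0.16,0.072,0,0],[0.24,0.108,0,0],[0.31,0.14,0,0],[0.36,0.162,0,0]]'
python3 -m crank '[[0.02,0.009,0,0],[0.037,0.0175,0,0],[0.037,0.0175,0,0],[0.037,0.0175,0,0],[0.037,0.0175,0,0]]'
python3 - <<'E'
from h import *
ws=snap('wrist','w4'); d=snap('side','side4'); s=snap('scene','scene4'); o=readout.get_obs();print(o['position'],R.from_quat(o['ee_rot']).as_matrix().round(4).tolist(),o['ft_force'],o['torque'])
t=[cv2.resize(ws['color'][100:384,66:446],(400,300)),]
for fn,c in(('side4',d),('scene4',s)):
    u,v=map(int,proj(fn,np.array([.504,.17,.14]))); u0,v0=u-50,v-37; print(fn,u0,v0)
    t.append(cv2.resize(c['color'][v0:v0+75,u0:u0+100],(400,300),interpolation=cv2.INTER_CUBIC))
t.append(np.zeros((300,400,3),np.uint8))
cv2.imwrite('pics/m4.png',np.vstack([np.hstack(t[:2]),np.hstack(t[2:])])[:,:,::-1])
E
```

```text
clock: 8.22
position: [0.6276, -0.1397, 0.195]
ee_rot: [0.376, 0.927, 0.0, 0.002]
ft_force: [1.4, -0.1, -0.3]
grip_width: 0.101
grasp_force: 87.7
clock: 8.63
position: [0.5679, 0.0085, 0.191]
ee_rot: [0.376, 0.927, -0.0, -0.0]
ft_force: [-0.2, -0.1, -0.4]
grip_width: 0.102
grasp_force: 87.7
clock: 9.05
position: [0.5091, 0.1572, 0.1912]
ee_rot: [0.375, 0.927, 0.0, -0.0]
ft_force: [0.7, 0.9, -1.2]
grip_width: 0.099
grasp_force: 87.7
clock: 9.47
position: [0.5056, 0.1678, 0.191]
ee_rot: [0.377, 0.926, -0.0, 0.0]
ft_force: [-0.0, 0.9, -0.9]
grip_width: 0.104
grasp_force: 87.7
[0.50539438 0.16827853 0.19104049] [[-0.7162, 0.6979, 0.0], [0.6979, 0.7162, -0.0003], [-0.0002, -0.0002, -1.0]] [-0.33712847  1.05799518 -0.86771722] [-0.00302665  0.01649318  0.0603586 ]
side4 221 225
scene4 263 118
```

View pics/m4.png

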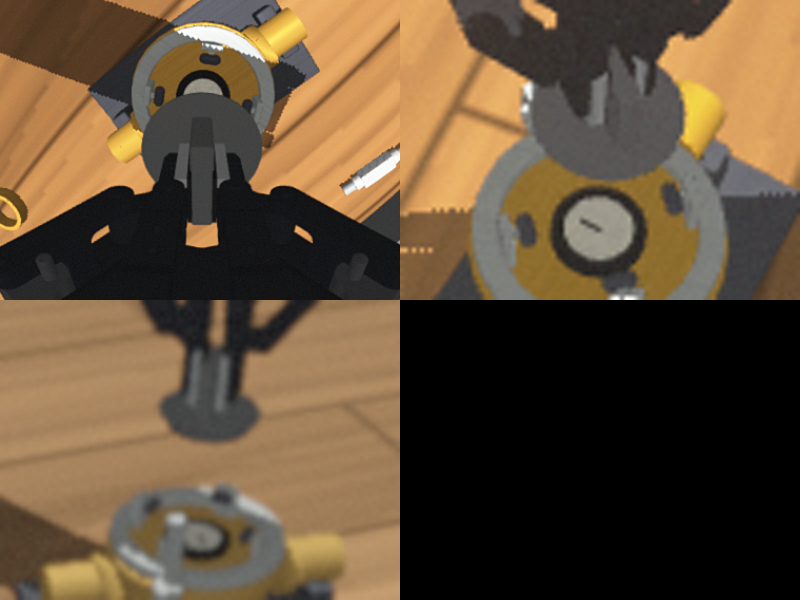

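The cover is held level above the meter. I'll check the disc centre in the tool frame and against the dial in each view.

Run:
```python
from h import *
o=readout.get_obs();M=R.from_quat(o['ee_rot']).as_matrix();p=o['position'];zt=p[2]-.0321+.0105
for u,v in[(201.5,93),(142,150),(261,150)]:
    q=atz(ray('w4',66+u*.95,100+v*.9467,True),zt); print('tool-frame mm',(M.T@(q-p)*1e3).round(1))
print('dial w4?',atz(ray('w4',66+201*.95,100+70*.9467,True),.0755))
C=p+M@np.array([.0015,0,0]); C[2]=zt; print('C',C)
rim=[C+.032*np.array([np.cos(t),np.sin(t),0]) for t in np.linspace(0,6.28,60)]
bot=[r-[0,0,.004] for r in rim]
for fn in('side4','scene4'):
    e=np.array([proj(fn,r) for r in rim+bot]); print(fn,'pred min/max u',e[:,0].min(),e[:,0].max(),'v',e[:,1].min(),e[:,1].max(),'dial pred',proj(fn,np.array([.5043,.1702,.0755])))
print('obs side u',530/4-100+221,686/4-100+221,'vmax',179/4+225,'dial',272.2,281.75)
print('obs scene u',160/4+263,258/4+263,'vmax',(441-300)/4+118,'dial',314.2,177.5)
```

```text
tool-frame mm [32.4 -0.5 21.6]
tool-frame mm [  1.  -32.4  21.6]
tool-frame mm [ 1.  31.2 21.6]
dial w4? [0.4872 0.1846 0.0755]
C [0.50432013 0.16932542 0.16944049]
side4 pred min/max u 253.2 291.9 v 236.9 271.0 dial pred (270.1, 281.6)
scene4 pred min/max u 301.9 327.8 v 138.9 152.3 dial pred (311.7, 176.6)
obs side u 253.5 292.5 vmax 269.75 dial 272.2 281.75
obs scene u 303.0 327.5 vmax 153.25 dial 314.2 177.5
```

Run:
```python
from h import *
rs=[]
for fn,(u,v),f in(('side0',(271,282),0),('scene0',(313,177.7),0),('w1',(259.8,118.4),1),('w2',(252.8,115.5),1)):
    im=cv2.imread(f'pics/{fn}.png').astype(int); h=14
    y0,x0=int(v)-h,int(u)-h; c=im[y0:y0+2*h+1,x0:x0+2*h+1]
    sat=c.max(2)-c.min(2); m=((sat<45)&(c.max(2)>75)).astype(np.uint8)
    n,l,st,ce=cv2.connectedComponentsWithStats(m,connectivity=4); k=l[h,h] or l[h-2,h+2]
    pc=ce[k]+[x0,y0]; r=ray(fn,*pc,bool(f)); rs.append(r); print(fn,pc.round(2),st[k],atz(r,.0755))
print(tri(*rs),tri(*rs[:2]),tri(*rs[2:]),tri(rs[0],rs[2],rs[3]))
```

```text
side0 [270.52 281.89] [  5   6  19  17 257] [0.5034 0.1705 0.0755]
scene0 [313.04 177.08] [  0   0  29  29 516] [0.5076 0.1726 0.0755]
w1 [259.11 117.85] [  0   0  29  29 734] [0.504  0.1697 0.0755]
w2 [252.1  115.03] [  0   0  29  29 754] [0.5037 0.1701 0.0755]
(array([0.5043, 0.1709, 0.0746]), [0.0011, 0.0032, 0.0012, 0.001]) (array([0.5047, 0.172 , 0.0749]), [0.0021, 0.0021]) (array([0.504 , 0.1699, 0.069 ]), [0.0002, 0.0002]) (array([0.5038, 0.1699, 0.0742]), [0.0002, 0.0003, 0.0002])
```

The axis is confirmed at (0.5038,0.1703). Apply a 1.3 mm correction and descend to just above the rollers.

```bash
python3 -m crank '[[0.002,0.001,0.03,0],[0.003,0.001,0.07,0],[0.003,0.001,0.11,0],[0.003,0.001,0.14,0],[0.003,0.001,0.16,0]]' - 110
python3 -m crank '[[0,0,0.008,0],[0,0,0.012,0],[0,0,0.012,0],[0,0,0.012,0]]'
python3 -m crank '[[0,0,0.004,0],[0,0,0.008,0],[0,0,0.012,0],[0,0,0.014,0],[0,0,0.016,0]]'
```

```text
clock: 10.03
position: [0.5037, 0.1701, 0.1251]
ee_rot: [0.376, 0.927, -0.001, -0.001]
ft_force: [-0.0, 0.7, 0.7]
grip_width: 0.095
grasp_force: 109.4
clock: 10.37
position: [0.5048, 0.1707, 0.123]
ee_rot: [0.376, 0.927, 0.0, 0.0]
ft_force: [0.3, 0.5, -0.5]
grip_width: 0.1
grasp_force: 109.4
clock: 10.78
position: [0.5047, 0.1702, 0.116]
ee_rot: [0.376, 0.927, 0.0, 0.0]
ft_force: [1.3, -2.1, 2.8]
grip_width: 0.1
grasp_force: 109.9
```

```bash
python3 -m crank '[[-0.001,-0.001,0.003,0],[-0.001,-0.001,0.006,0],[-0.001,-0.001,0.009,0],[-0.001,-0.001,0.009,0]]'
python3 -m crank '[[0,0,0.003,0],[0,0,0.006,0],[0,0,0.009,0],[0,0,0.009,0]]'
```

```text
clock: 11.12
position: [0.5046, 0.1699, 0.1125]
ee_rot: [0.376, 0.927, 0.0, 0.0]
ft_force: [-0.5, -1.7, 5.0]
grip_width: 0.099
grasp_force: 110.6
clock: 11.45
position: [0.5041, 0.1697, 0.1078]
ee_rot: [0.376, 0.927, -0.0, -0.0]
ft_force: [6.5, -0.5, -10.7]
grip_width: 0.098
grasp_force: 108.3
```

The force reversed, so the cover has snapped in. Now press into the seal.

```bash
python3 -m crank '[[0,0,0.003,0],[0,0,0.006,0],[0,0,0.01,0],[0,0,0.01,0]]'
python3 -m crank '[[0,0,0.002,0],[0,0,0.004,0],[0,0,0.004,0],[0,0,0.004,0]]'
```

```text
clock: 11.78
position: [0.5044, 0.1698, 0.105]
ee_rot: [0.376, 0.927, -0.0, 0.0]
ft_force: [-0.4, -2.3, 5.3]
grip_width: 0.106
grasp_force: 110.8
clock: 12.12
position: [0.5045, 0.1698, 0.1038]
ee_rot: [0.376, 0.927, -0.0, 0.0]
ft_force: [-1.5, -3.2, 7.7]
grip_width: 0.101
grasp_force: 111.2
```

```bash
python3 -m crank '[[0,0,0.002,0],[0,0,0.004,0],[0,0,0.004,0],[0,0,0.004,0]]'
python3 -m crank '[[0,0,0.002,0],[0,0,0.003,0],[0,0,0.003,0],[0,0,0.003,0]]'
```

```text
clock: 12.45
position: [0.5045, 0.1699, 0.1034]
ee_rot: [0.376, 0.927, -0.0, 0.0]
ft_force: [-6.6, -5.3, 20.1]
grip_width: 0.094
grasp_force: 113.5
clock: 12.78
position: [0.5047, 0.1699, 0.1032]
ee_rot: [0.376, 0.927, 0.0, 0.001]
ft_force: [-11.0, -7.2, 31.2]
grip_width: 0.099
grasp_force: 115.0
```

At the stop: the underside is at about 71.1 mm and the press is 31 N. One last look before handing in.

```bash
python3 -m crank '[[0,0,0,0],[0,0,0,0],[0,0,0,0],[0,0,0,0],[0,0,0,0]]'
python3 - <<'E'
from h import *
a,b=snap('side','side5'),snap('scene','scene5')
t=[cv2.resize(x['color'][v:v+90,u:u+120],(400,300),interpolation=cv2.INTER_CUBIC) for x,u,v in((a,211,225),(b,253,132))]
cv2.imwrite('pics/m5.png',np.hstack(t)[:,:,::-1])
E
```

```text
clock: 13.2
position: [0.5047, 0.1699, 0.1032]
ee_rot: [0.376, 0.927, 0.0, 0.001]
ft_force: [-11.4, -6.2, 30.9]
grip_width: 0.095
grasp_force: 115.0
```

View pics/m5.png

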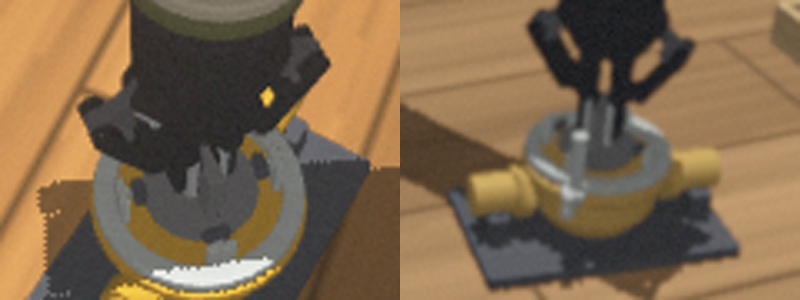

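The cover sits level inside the four rollers, still gripped. In the scene tile the pin (about 580,150) stands in line with the lug (570,205). Handing in.

```bash
python3 -c "from workcell import manip; print(manip.hand_in())"
```

```text
the job is handed in; nothing more can be done
None
```

I handed the job in at about 13 s: lock ring at about 1.24 (mark 1.25), cover snapped in, and the gripper still on it, pressing it onto the seal's stop with about 31 N; no verdict was returned.

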